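# Seat the valve disc and slide its retainer over it

## Robot

A 6-joint arm with a two-finger parallel gripper is mounted at the origin on the work surface. World frame = base frame: x ahead of the robot, y to its left, z up, the work surface at z = 0. Lengths are in m, angles in rad, forces in N, time in s.
With the tool pointing down it reaches from about 0.375 to 0.975 m from the base axis. Payload 3.8 kg.
Tool frame: the origin (TCP) lies at the very end of the fingers, on their centre line; the grasp point (between the pads) lies 19 mm behind it; y points along the fingers, z is the direction in which the jaws open and shut, and the axes are right-handed (so a half turn about y gives the same grasp; the last joint's range is limited). The gripper opens to 85 mm and grips with 20 to 120 N. Pads are 22 mm wide; open, the fingers measure 114 mm over their backs; the gripper's body (76 mm by 85 mm) begins 54 mm behind the grasp point. The pads swing forward as they close: fully open they stand 13 mm farther back than shut.
Start: joints at [1.312, 0.264, 1.604, -0, 1.274, -0.037], TCP at [0.148, 0.658, 0.231] pointing down, gripper open.
Joint ranges: [-2.63, 2.63], [-0.94, 2.18], [0.31, 2.57], [-1.31, 4.45], [0, 2.66], [-2.55, 2.55]. Speed limits (rad/s): [2.57, 2.57, 3.14, 3.14, 3.14, 3.14].

## Interface

Orientations are given as a unit quaternion [w, x, y, z].
In Python, from rig import readout, cams, manip gives the robot as it stands.
- The arm moves only by the shell command python3 -m inch 'ROWS' [FORCE]. ROWS is JSON, a list that holds one entry, the list of rows, each a list of 5 numbers: the finger opening in mm, from 0 to 85.4, then the shift along the world's x, y, z in mm, then the turn about the world's z in degrees. A call has 1 to 12 rows; each row is the pose to reach, as a shift and turn from the pose commanded when the call began; what a row does not reach only later rows make up. A row lasts 1/10 s, in which the tool goes at most 50 mm and 8.59 degrees, less where a joint would pass 70% of its speed; a pose out of reach is approached as far as the arm can. A call with a gripper value outside its range is refused whole. The fingers move at their own pace and stop on an object; FORCE is the grip in N (left out, the last holds). Time passes only in rows, so rows that repeat a pose let the fingers close. It gives the time, the measured TCP pose, the force and the opening at its end, in the units of the state.
- readout.read_state(): the state, without advancing time (a new reading comes with each control period).
- cams.capture(name): name is "scene" or "top"; returns (picture, depth): 480x640x3 uint8, red, green, blue; 480x640 float32, m along the optical axis (not along the pixel's ray), 0 where there is no reading.
- cams.camera_info(name): a dict with "vfov" (degrees; the focal length in pixels is half the picture's height over the tangent of half this angle, whatever the lens; pixels are square), "cx", "cy" (the principal point, pixels), "extrinsics" (4x4, takes a point from world to camera coordinates). Camera axes: x right, y up, looking along -z (the intrinsics and any distortion apply to the point x, -y, -z); pixel columns grow to the right and rows downward; lengths in m; the calibration is good to about 2 mm. A picture is of the moment at which its call begins. camera_info takes no time and is no camera call.
- manip.finish_job(): hands the job in, once; it reports no verdict.
Trained networks look in the newest picture that a camera, given by its name, has taken for a name from the list of things; names that differ only in an ending like _2 or _b are one class to them, and where a whole thing is asked for, a point or a joint stands for the part that bears it (a point fixed in the world has none). Each returns a list of dicts, best first, with "conf" (0 to 1); they miss things now and then, are a little off and sometimes report something else, mostly with a low value. They report only what shows in the picture. A call takes as long as a camera call. They do not tell look-alikes from the thing itself.
- cams.spot_in(thing, camera): "location" ([x, y, z] in m, in world coordinates, good to about 4 mm: the middle of the surface that is visible of it).
- cams.outline_of(thing, camera): "mask" (480x640 bool, what is visible of it).
- cams.place_of(thing, camera): "location" ([x, y, z] in m, in world coordinates, good to about 4 mm: a listed point, or the origin of a listed thing).
The state is a dict: "time_s": time; "q": joint angles; "joint_vel": joint speeds; "tau": joint torques, N m; "eef_pos": TCP position; "orientation": TCP orientation; "wrist_force": force on the tool from outside, world axes, zero at the start; "torque": the same for the moment, N m; "grip_width": opening from 0.0 (shut) to 1.0 (fully open).
Only numpy, scipy, OpenCV 4.12 (cv2) and the standard library are available. Lean on these libraries where they do the work, as an engineer would, in place of code of your own. Each camera call takes 0.05 s, during which the arm holds its last target. There are 200 camera calls.

## Task

The brass disc lies loose on top of the aluminium valve block. Without picking it up, nudge it with the fingertips across the edge of the round recess until it drops in and lies flat, then push the red tab so that the dark steel fork slides over the seated disc all the way to its stop. Lift nothing, and leave the nut and stem on the block and the other things on the bench where they are.

Things in the scene. Friction and masses are not known exactly. Their poses are not given: they have to be found in the camera images.
- valve_block: aluminium block fixed to the bench, 170 mm (its x) by 260 mm (its y, -115 to +145), 30 mm high, with a flat deck on top. Origin on the bench right under the recess centre, z up. The disc starts on the deck on the -y side of the recess; the retainer is on the +y side, between two guide rails 9 mm high (x = +-35.5, y 45 to 140) and two stop pins 7 mm high (x = +-28, y = 27)
- recess_mouth (a point): centre of the mouth of the round recess, level with the deck (30 mm above the bench); axes as the block's. The recess is 46 mm across and 8 mm deep with a dark floor, its edge chamfered 1 mm. (Two brass port stubs, 26 mm across, stick out 20 mm from the block's x sides, below the deck)
- disc: loose brass disc, 40 mm across and 7 mm thick, about 72 g, lying flat. Origin at the centre of its underside, z its axis. It rests 3 mm loose all round in the recess, its top then 1 mm below the deck
- disc_center (a point): centre of the brass disc, half-way up: 33.5 mm above the bench on the deck, 25.5 mm when seated
- retainer (a joint): travel of the fork-shaped dark steel retainer towards the block's -y, in m: 0 drawn back, 0.062 at its stop, fork over the recess. Starts at 0 to 0.015, slides against about 2 N of friction, stays where left. Fork 4 mm thick, 1 mm above the deck; two prongs 10 mm wide at block x = +-14 mm, tips at block y = 42 mm minus travel. A disc standing proud blocks it
- retainer_tab (a point): middle of the outer (+y) face of the retainer's red upright tab: 34 mm wide (block x), 8 mm thick (block y), from 35 to 61 mm above the bench. This point is 48 mm above the bench, at block y = 130 mm minus the travel. Push this face towards the block's -y
- union_nut: steel union nut, round, 26 mm across and 24 mm tall, standing on the block's deck beside the retainer's guide rail, block x about +64 mm. Bystander. Origin at the centre of its underside
- stem: small brass valve stem, 20 mm foot and 12 mm shaft, 36 mm tall, standing on the deck beside the other guide rail, block x about -64 mm. Bystander. Origin at the centre of its underside
- screwdriver: screwdriver lying on the bench right of the work. Bystander
- wrench: wrench lying on the bench left of the work. Bystander
- grease_jar: white jar with a blue cap, 60 mm across and 60 mm tall, right of the work. Bystander. Origin at the centre of its underside
- bowl: glass bowl, 120 mm across and 50 mm tall, left of the work. Bystander. Origin at the centre of its underside
There are look-alikes about, which are no part of the job. What is meant by the disc is not green, and is the smaller of those in its own colour.

How it is judged:
By the outcome, as a careful person would: the job done as asked, in the order asked, and still so for the second after the job is handed in, with the robot touching nothing.
It also fails if it takes over 46 s, if anything falls off the work surface, if the arm or the gripper's body presses on something with over 40 N, if the wrist force passes 120 N, or if a joint passes its speed limit or range.

## Working session

There is one attempt and no reset: what is moved stays moved. The work goes in short steps, Python scripts to look and compute and a shell command to move; the robot and the scene stay as the last step left them, time stands still between calls to the robot, and variables do not carry over. Pictures are saved under pics/ and viewed, about 8 in all and at most 12, crops included, and the job is handed in when it is done.

```bash
mkdir -p pics; ls; cat > h.py <<'E'
import numpy as np, cv2
from rig import readout, cams, manip
def K(n):
    i=cams.camera_info(n); f=240/np.tan(np.radians(i["vfov"])/2); return f,i["cx"],i["cy"],np.array(i["extrinsics"]),i
def proj(n,P):
    f,cx,cy,E,_=K(n); c=E@np.append(P,1); return np.array([cx+f*c[0]/-c[2], cy-f*c[1]/-c[2]])
def ray_z(n,u,v,z):
    f,cx,cy,E,_=K(n); R=E[:3,:3];o=-R.T@E[:3,3]; d=R.T@np.array([(u-cx)/f,-(v-cy)/f,-1]); return o+d*(z-o[2])/d[2]
def save(n,name,box=None,s=1):
    im,d=cams.capture(n); a=im[:,:,::-1]
    if box: a=a[box[1]:box[3],box[0]:box[2]]
    cv2.imwrite("pics/"+name,cv2.resize(a,None,fx=s,fy=s,interpolation=cv2.INTER_CUBIC)); return im,d
E
python3 - <<'E'
from h import *
save("scene","s0.png");save("top","t0.png")
for n in("scene","top"):
    i=K(n)[4]; print(n,{k:v for k,v in i.items() if k!="extrinsics"},np.round(i["extrinsics"],3).tolist())
    for t in("valve_block","recess_mouth","disc","disc_center","retainer_tab","union_nut","stem","grease_jar","bowl"):
        for r in cams.place_of(t,n)[:4]: print(n,t,np.round(r["location"],4),round(r["conf"],2),proj(n,r["location"]).round())
E
```

```text
pics
scene {'vfov': 57.10331326572609, 'cx': 312.8916801486358, 'cy': 237.02687908534676} [[0.721, 0.693, 0.01, -0.396], [-0.588, 0.604, 0.538, 0.267], [0.367, -0.394, 0.843, -1.247], [0.0, 0.0, 0.0, 1.0]]
scene valve_block [ 5.521e-01 -2.000e-04 -8.000e-04] 0.75 [313. 262.]
scene recess_mouth [ 0.5532 -0.002   0.0294] 0.95 [313. 256.]
scene disc [ 0.5937 -0.2123 -0.0061] 0.67 [259. 336.]
scene disc [ 6.090e-01 -4.046e-01  5.000e-04] 0.65 [191. 408.]
scene disc [ 0.5518 -0.0672  0.03  ] 0.53 [293. 273.]
scene disc [ 0.4804 -0.2525  0.0019] 0.49 [210. 313.]
scene disc_center [ 0.4776 -0.2482  0.0026] 0.62 [211. 311.]
scene disc_center [ 0.5494 -0.068   0.0379] 0.59 [292. 271.]
scene retainer_tab [0.5007 0.1117 0.0489] 0.8 [330. 210.]
scene retainer_tab [0.4607 0.0236 0.0272] 0.45 [293. 227.]
scene union_nut [0.5947 0.0671 0.0295] 0.62 [347. 248.]
scene stem [0.463  0.0205 0.0302] 0.45 [293. 227.]
scene grease_jar [ 0.6072 -0.4073 -0.0016] 0.76 [190. 409.]
scene grease_jar [0.4604 0.0257 0.0281] 0.32 [294. 226.]
scene bowl [0.6422 0.4352 0.0008] 0.88 [450. 180.]
top {'vfov': 42.3145122
[... 253 characters left out ...]
[ 0.5535 -0.001   0.0282] 0.74 [314. 206.]
top disc [ 4.806e-01 -2.495e-01  4.000e-04] 0.74 [410. 235.]
top disc [ 0.5913 -0.2096 -0.0013] 0.59 [393. 194.]
top disc [ 0.5508 -0.0698  0.0292] 0.44 [341. 207.]
top disc_center [ 0.598  -0.2096  0.0062] 0.7 [393. 191.]
top disc_center [ 0.4793 -0.2501  0.0053] 0.66 [410. 235.]
top disc_center [ 0.5547 -0.0692  0.0382] 0.64 [341. 205.]
top retainer_tab [0.5017 0.1048 0.0495] 0.92 [273. 225.]
top union_nut [0.5957 0.0657 0.0303] 0.67 [288. 190.]
top stem [0.4622 0.0254 0.0298] 0.4 [304. 241.]
top grease_jar [ 0.6097 -0.4058 -0.0046] 0.9 [466. 186.]
top bowl [ 0.6445  0.4286 -0.0007] 0.71 [152. 177.]
top bowl [0.4629 0.0242 0.0307] 0.32 [305. 241.]
```

```bash
python3 - <<'E'
from h import *
a=cv2.imread("pics/t0.png"); cv2.imwrite("pics/t0c.png",cv2.resize(a[140:280,240:440],None,fx=4,fy=4,interpolation=cv2.INTER_CUBIC))
E
```

```text
(no output)
```

View pics/s0.png

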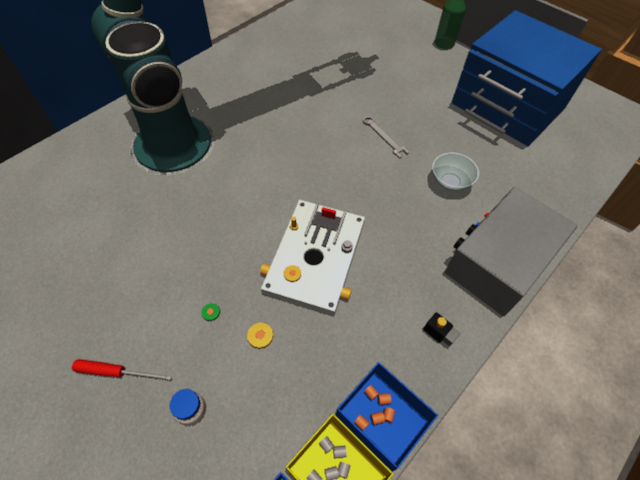

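View pics/t0c.png

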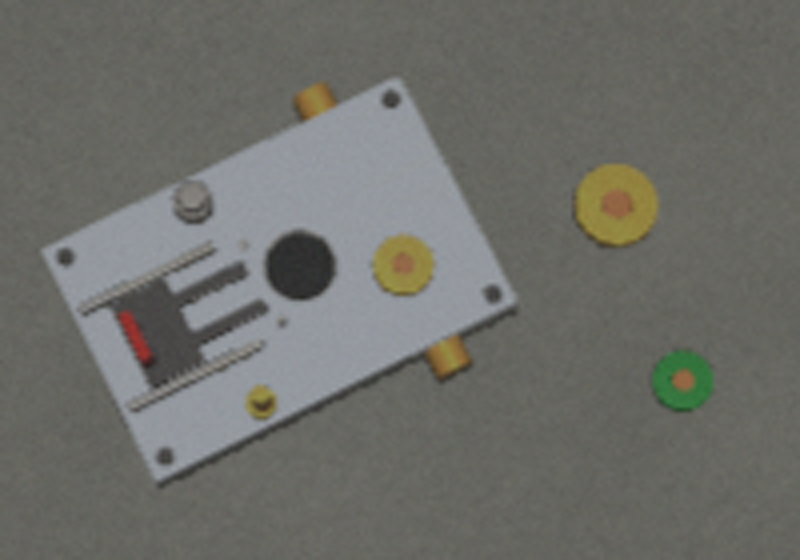

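The picture shows three disc candidates: small brass on the block (scene 293,273; top crop 403,265), larger brass on the bench (scene 259,336; crop 616,204) and green on the bench (scene 210,312; crop 682,380). The one on the block is meant: it isn't green, it's the smaller brass one, and it lies on the deck. The enlarged crop confirms this. Next I refine its position.

```bash
cat >> h.py <<'E'
def blob(a,mask,box):
    m=np.zeros(mask.shape,np.uint8); x0,y0,x1,y1=box; m[y0:y1,x0:x1]=mask[y0:y1,x0:x1]
    n,l,s,c=cv2.connectedComponentsWithStats(m); 
    if n<2: return None
    k=1+np.argmax(s[1:,4]); return c[k],s[k]
def measure(n,box,img):
    hsv=cv2.cvtColor(img,cv2.COLOR_BGR2HSV); H,S,V=cv2.split(hsv)
    return dict(disc=blob(img,(H>8)&(H<33)&(S>110),box),red=blob(img,((H<6)|(H>172))&(S>150),box),dark=blob(img,(V<70),box))
E
python3 - <<'E'
from h import *
for n,f,bd,br,bt in(("top","t0.png",(328,195,352,217),(300,194,330,220),(262,210,285,235)),("scene","s0.png",(280,262,306,284),(300,245,326,268),(315,200,342,220))):
    a=cv2.imread("pics/"+f)
    d=measure(n,bd,a)["disc"];r=measure(n,br,a)["dark"];t=measure(n,bt,a)["red"]
    for k,x,z in(("disc",d,.036),("rec",r,.030),("tab",t,.055)):
        print(n,k,x[0].round(1),x[1],ray_z(n,*x[0],z).round(4))
# deck mask
a=cv2.imread("pics/t0.png");H,S,V=cv2.split(cv2.cvtColor(a,cv2.COLOR_BGR2HSV))
m=np.zeros(V.shape,np.uint8);m[140:280,240:375]=(V[140:280,240:375]>130)
c=max(cv2.findContours(m,0,2)[0],key=cv2.contourArea)
q=cv2.boxPoints(cv2.minAreaRect(c)); w=np.array([ray_z("top",*p,.03)[:2] for p in q]);print(w.round(4))
for i in range(4):
    e=w[(i+1)%4]-w[i]; print(np.linalg.norm(e).round(4),np.degrees(np.arctan2(e[1],e[0])).round(2))
print(w.mean(0))
s=readout.read_state();print(s["orientation"],s["eef_pos"],s["wrist_force"],s["time_s"])
E
```

```text
top disc [340.5 206.1] [334 199  14  15 160] [ 0.5511 -0.0684  0.036 ]
top rec [314.6 206.2] [307 199  16  16 211] [ 0.5529 -0.0017  0.03  ]
top tab [273.4 223.7] [270 218   8  12  30] [0.5033 0.1029 0.055 ]
scene disc [292.1 273.1] [284 266  17  16 215] [ 0.5523 -0.0701  0.036 ]
scene rec [313.2 256.5] [304 249  19  16 227] [ 0.5542 -0.0038  0.03  ]
scene tab [328.1 212.7] [322 208  14  11 109] [0.5057 0.0975 0.055 ]
[[ 0.5812  0.1727]
 [ 0.7    -0.063 ]
 [ 0.511  -0.1496]
 [ 0.3975  0.0823]]
0.264 -63.25
0.2079 -155.38
0.2582 116.08
0.2048 26.19
[0.54741379 0.01057774]
[ 0.70276802 -0.70276072  0.07824086 -0.07824858] [0.1484868  0.65846322 0.23127969] [-0.72027812 -0.08388786  0.18108656] 1.0
```

```bash
python3 -m inch '[[[30,30,-50,-10,-8],[30,50,-95,-20,-16],[30,75,-140,-30,-24],[30,100,-190,-40,-32],[30,125,-235,-50,-40],[30,150,-280,-60,-48],[30,170,-325,-70,-56],[30,195,-370,-80,-64],[30,220,-420,-90,-72],[30,245,-465,-95,-79],[30,270,-510,-100,-79],[30,290,-555,-105,-79]]]'
```

```text
time_s: 2.2
eef_pos: [0.424, 0.1335, 0.1303]
orientation: [-0.493, 0.492, -0.507, 0.508]
wrist_force: [1.0, 0.5, 0.5]
grip_width: 0.346
```

```bash
python3 -m inch '[[[30,20,-40,0,0],[30,40,-80,0,0],[30,60,-120,0,0],[30,80,-160,0,0],[30,95,-190,0,0],[30,112,-221,-20,0],[30,112,-221,-50,0],[30,112,-221,-70,0],[30,112,-221,-80,0],[30,112,-221,-80,0],[30,112,-221,-80,0]]]'; python3 - <<'E'
from h import *
s=readout.read_state();print(s["eef_pos"],s["orientation"])
save("scene","s1.png",(230,180,390,320),5)
n="scene"
print(proj(n,s["eef_pos"]))
E
```

```text
time_s: 3.3
eef_pos: [0.5356, -0.0856, 0.0507]
orientation: [-0.493, 0.492, -0.507, 0.508]
wrist_force: [0.3, -0.1, 0.6]
grip_width: 0.351
[ 0.53556675 -0.0856331   0.05073413] [-0.49278615  0.49238142 -0.50701748  0.5075979 ]
[281.52535262 269.76920631]
```

View pics/s1.png

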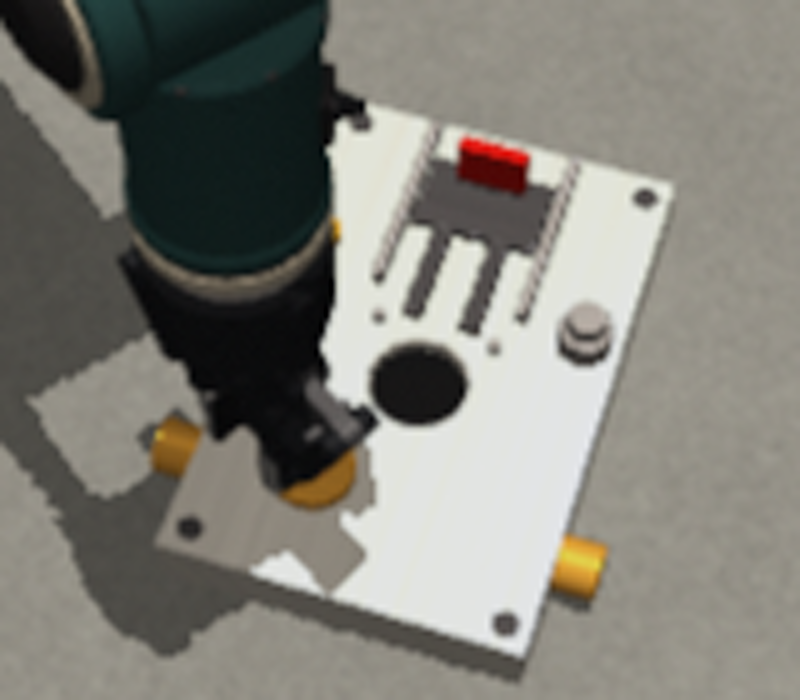

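The picture (s1) shows the gripper above the disc (crop 320,480), 30 mm short in y and well above it. I back off behind the disc and then lower.

```bash
python3 -m inch '[[[30,8,-20,0,0],[30,15,-35,0,0],[30,15,-35,0,0],[30,15,-35,0,0],[30,15,-35,-10,0],[30,15,-35,-16,0],[30,15,-35,-18,0],[30,15,-35,-18,0]]]'; python3 - <<'E'
from h import *
save("scene","s2.png",(230,180,390,320),5)
for n in("scene","top"):
    if n=="top": save("top","t2.png")
    for r in cams.place_of("disc_center",n)[:4]: print(n,np.round(r["location"],4),round(r["conf"],2))
E
```

```text
time_s: 4.15
eef_pos: [0.549, -0.1202, 0.0309]
orientation: [0.492, -0.493, 0.508, -0.507]
wrist_force: [0.3, 0.4, 0.2]
grip_width: 0.349
scene [ 0.5966 -0.2106  0.0104] 0.89
scene [ 0.4783 -0.2466  0.0013] 0.77
scene [ 0.5489 -0.0704  0.0351] 0.67
scene [0.5006 0.1063 0.048 ] 0.48
top [ 0.4806 -0.2515  0.0049] 0.75
top [ 0.5962 -0.2106  0.0039] 0.48
```

View pics/s2.png

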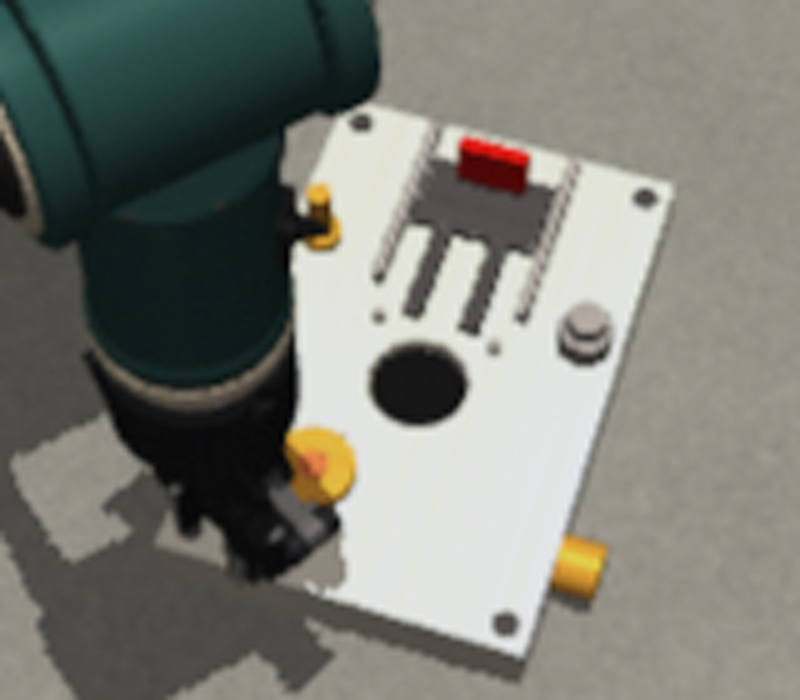

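The gripper is behind the disc (crop 320,465) with the recess clear ahead (420,383). I push part of the way.

```bash
python3 -m inch '[[[30,3,0,1,0],[30,3,10,1,0],[30,3,16,1,0],[30,3,22,1,0],[30,3,28,1,0],[30,3,34,1,0],[30,3,40,1,0],[30,4,46,1,0],[30,4,51,1,0],[30,4,56,1,0],[30,4,56,1,0],[30,4,56,1,0]]]'; python3 - <<'E'
from h import *
save("scene","s3.png",(230,180,390,320),5)
a=cv2.imread("pics/s3.png")
print(readout.read_state()["eef_pos"])
for r in cams.place_of("disc_center","scene")[:4]: print(np.round(r["location"],4),round(r["conf"],2))
E
```

```text
time_s: 5.55
eef_pos: [0.554, -0.0646, 0.033]
orientation: [0.493, -0.493, 0.507, -0.507]
wrist_force: [-0.2, 0.1, 0.2]
grip_width: 0.35
[ 0.55401325 -0.06472982  0.0330272 ]
[ 0.4799 -0.2493  0.0033] 0.78
[ 0.5945 -0.2096  0.01  ] 0.64
```

View pics/s3.png

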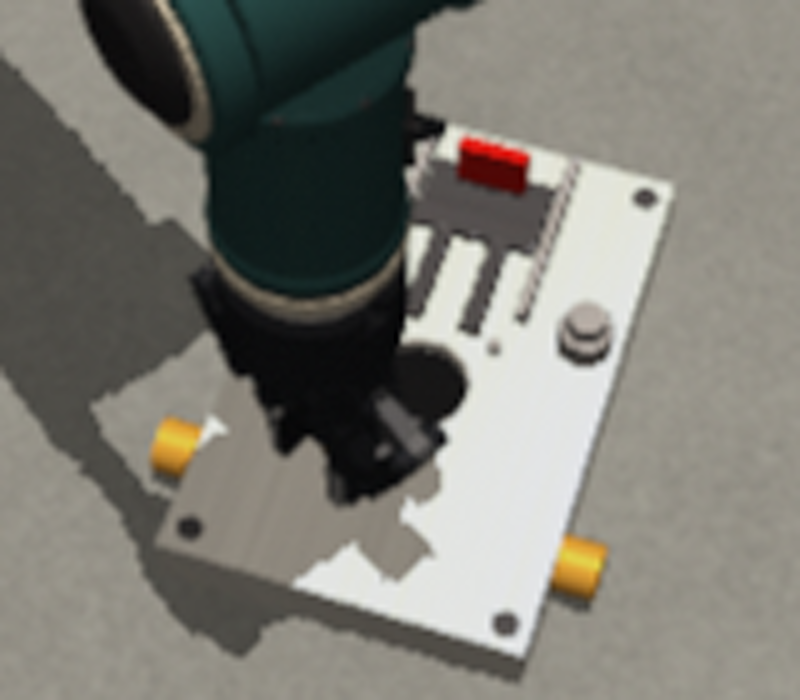

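The disc has left its spot and is hidden under the gripper, being carried. I push on slowly, then back off to look.

```bash
python3 -m inch '[[[30,0,5,-1,0],[30,0,10,-1,0],[30,0,15,-1,0],[30,0,19,-1,0],[30,0,23,-1,0],[30,0,27,-1,0],[30,0,30,-1,0],[30,0,33,-1,0],[30,0,36,-1,0],[30,0,38,-1,0],[30,0,38,-1,0],[30,0,38,-1,0]]]'; python3 -m inch '[[[30,0,-20,0,0],[30,0,-50,10,0],[30,0,-80,30,0],[30,0,-80,30,0]]]'; python3 - <<'E'
from h import *
save("scene","s4.png",(230,180,390,320),5); save("top","t4.png")
for n in ("scene","top"):
  for r in cams.place_of("disc_center",n)[:4]: print(np.round(r["location"],4),round(r["conf"],2))
E
```

```text
time_s: 6.85
eef_pos: [0.5539, -0.0267, 0.0319]
orientation: [0.492, -0.493, 0.507, -0.507]
wrist_force: [-0.6, 0.5, -0.7]
grip_width: 0.351
time_s: 7.25
eef_pos: [0.5566, -0.1103, 0.0649]
orientation: [-0.493, 0.491, -0.506, 0.51]
wrist_force: [1.5, 0.4, 0.2]
grip_width: 0.348
[ 0.552  -0.0073  0.027 ] 0.71
[ 0.4793 -0.2474  0.0037] 0.69
[ 0.5948 -0.2112  0.0099] 0.57
[0.4984 0.1094 0.0481] 0.3
[ 0.5559 -0.0059  0.0299] 0.7
[ 0.5974 -0.2117  0.0062] 0.63
[ 0.477  -0.2527  0.0076] 0.62
```

View pics/s4.png

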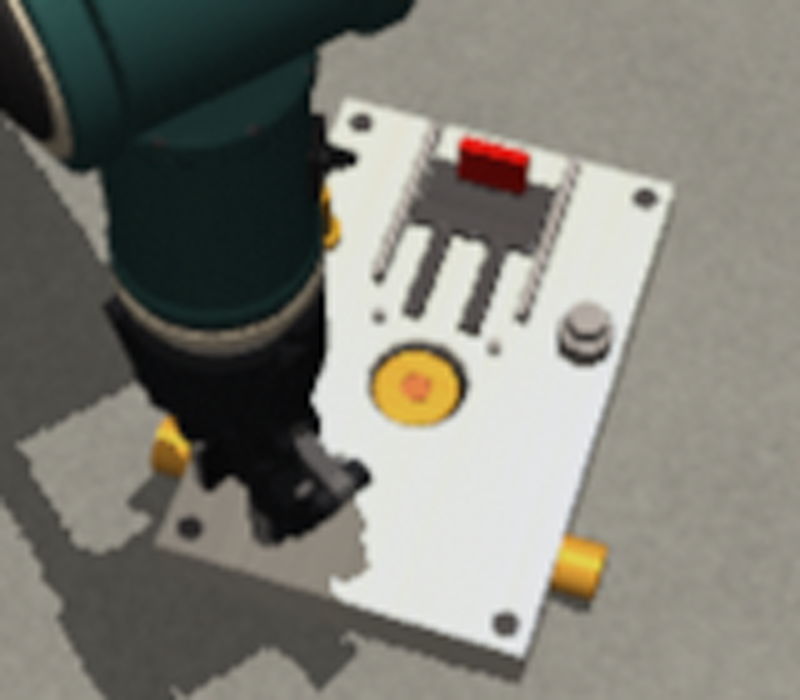

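The disc is in the recess (crop 417,385), with a dark gap at upper right. I check that it is flat using depth and an outline fit.

```bash
cat > flat.py <<'E'
from h import *
for n,box in(("scene",(300,245,328,270)),("top",(300,194,330,220))):
    im,d=cams.capture(n); a=np.ascontiguousarray(im[:,:,::-1]); H,S,V=cv2.split(cv2.cvtColor(a,cv2.COLOR_BGR2HSV))
    f,cx,cy,E,_=K(n); R=E[:3,:3];o=-R.T@E[:3,3]
    m=np.zeros(V.shape,np.uint8);x0,y0,x1,y1=box;m[y0:y1,x0:x1]=((H<33)&(S>110))[y0:y1,x0:x1]
    W=lambda mm:(lambda v,u:(R.T@np.array([(u-cx)/f*d[v,u],-(v-cy)/f*d[v,u],-d[v,u]])).T+o)(*np.nonzero(mm&(d>0)))
    P=W(cv2.erode(m,np.ones((3,3)))>0); c=P.mean(0);A=np.c_[P[:,:2]-c[:2],np.ones(len(P))];k=np.linalg.lstsq(A,P[:,2],rcond=None)[0]
    ring=(cv2.dilate(m,np.ones((15,15)))-cv2.dilate(m,np.ones((9,9))))>0
    D=W(ring&(V>150)); 
    A=np.c_[D[:,:2]-c[:2],np.ones(len(D))];kd=np.linalg.lstsq(A,D[:,2],rcond=None)[0]
    mu=np.mean(np.nonzero(m),1)
    print(n,"n",m.sum(),"disc plane",k.round(4),"deck plane",kd.round(4),"noise",P[:,2].std().round(4),"ctr z.029",ray_z(n,mu[1],mu[0],.029).round(4))
E
python3 flat.py
```

```text
scene n 214 disc plane [ 0.0135 -0.0003  0.0282] deck plane [0.0009 0.0079 0.0292] noise 0.0016 ctr z.029 [ 0.5543 -0.0047  0.029 ]
top n 177 disc plane [-0.0535 -0.0073  0.0291] deck plane [-0.2958 -0.2742  0.0382] noise 0.0037 ctr z.029 [ 0.5537 -0.0036  0.029 ]
```

Flat and about 1 mm below the deck, so it is seated. Next I go over and behind the red tab with the fingers shut.

```bash
python3 -m inch '[[[0,0,0,40,0],[0,0,10,65,8],[0,-10,50,65,16],[0,-20,90,65,24],[0,-35,130,65,27],[0,-45,170,65,27],[0,-55,205,65,27],[0,-67,244,65,27],[0,-67,244,65,27],[0,-67,244,65,27]]]'; python3 - <<'E'
from h import *
for n in("scene","top"):
    cams.capture(n)
    for r in cams.place_of("retainer_tab",n)[:1]: print(np.round(r["location"],4),round(r["conf"],2))
s=readout.read_state();print(s["eef_pos"]);from scipy.spatial.transform import Rotation as Ro
q=s["orientation"];print(Ro.from_quat(np.r_[q[1:],q[0]]).as_matrix()[:,2])
E
```

```text
time_s: 8.55
eef_pos: [0.486, 0.1385, 0.1264]
orientation: [-0.598, 0.598, -0.377, 0.377]
wrist_force: [0.7, -0.6, 0.8]
grip_width: -0.002
[0.4987 0.1107 0.0477] 0.92
[ 5.532e-01 -3.000e-04  2.850e-02] 0.75
[0.48716759 0.13639736 0.12679424]
[ 9.04616683e-01  4.26225851e-01 -4.24995534e-04]
```

```bash
python3 -m inch '[[[0,0,0,-45,0],[0,0,0,-70,0],[0,0,0,-82,0],[0,0,0,-82,0],[0,0,0,-82,0]]]'; python3 -m inch '[[[0,5,-10,0,0],[0,8,-16,0,0],[0,10,-21,0,0],[0,12,-26,0,0],[0,15,-31,0,0],[0,17,-36,0,0],[0,19,-40,0,0],[0,22,-45,0,0],[0,24,-50,0,0],[0,26,-54,0,0],[0,26,-54,0,0]]]'; python3 - <<'E'
from h import *
save("scene","s5.png",(230,180,390,320),5)
E
```

```text
time_s: 9.25
eef_pos: [0.4879, 0.1369, 0.0457]
orientation: [0.597, -0.597, 0.378, -0.379]
wrist_force: [-0.4, -0.2, -0.6]
grip_width: -0.003
time_s: 10.35
eef_pos: [0.5131, 0.0824, 0.0448]
orientation: [-0.597, 0.598, -0.378, 0.379]
wrist_force: [0.6, 0.8, -0.4]
grip_width: -0.001
```

View pics/s5.png

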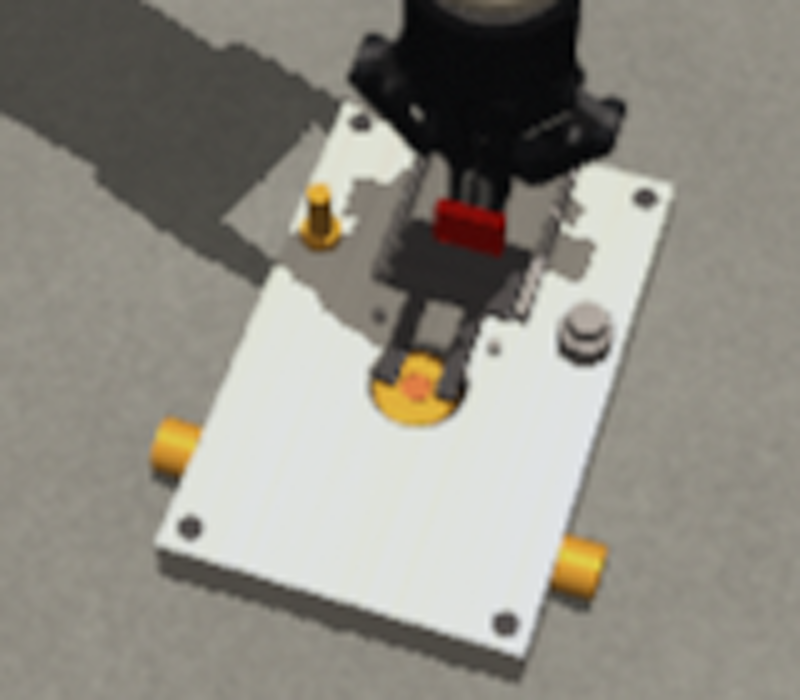

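The fork is sliding over the disc (prong tips at crop 380,375 and 452,385) and the tab is centred on the fingers. I continue to the stop, watching the force.

```bash
python3 -m inch '[[[0,2,-4,0,0],[0,3,-6,0,0],[0,4,-8,0,0],[0,5,-10,0,0],[0,6,-12,0,0],[0,6,-12,0,0]]]'; for i in 1; do python3 -m inch '[[[0,0.4,-0.9,0,0],[0,0.9,-1.8,0,0],[0,0.9,-1.8,0,0]]]'; python3 -m inch '[[[0,0.4,-0.9,0,0],[0,0.9,-1.8,0,0],[0,0.9,-1.8,0,0]]]'; done
```

```text
time_s: 11.0
eef_pos: [0.5189, 0.0709, 0.0448]
orientation: [-0.597, 0.597, -0.378, 0.378]
wrist_force: [-1.3, 0.3, -0.2]
grip_width: -0.002
time_s: 11.3
eef_pos: [0.5195, 0.0697, 0.0448]
orientation: [-0.597, 0.597, -0.379, 0.378]
wrist_force: [-2.5, 2.4, -1.2]
grip_width: -0.001
time_s: 11.6
eef_pos: [0.5195, 0.0696, 0.0449]
orientation: [0.598, -0.597, 0.38, -0.377]
wrist_force: [-5.1, 10.1, 2.0]
grip_width: -0.0
```

```bash
python3 -m inch '[[[0,0.4,-0.9,0,0],[0,0.9,-1.8,0,0],[0,0.9,-1.8,0,0]]]'; python3 -m inch '[[[0,-3,6,0,0],[0,-10,20,0,0],[0,-15,30,10,0],[0,-15,30,60,0],[0,-15,30,110,0],[0,-40,80,120,0],[0,-60,130,120,0],[0,-60,130,120,0]]]'; python3 - <<'E'
from h import *
save("scene","s6.png",(230,180,390,320),5);save("top","t6.png")
R=np.array([.5535,-.0022])
for n in("scene","top"):
    for t in("retainer_tab","disc_center","union_nut","stem"):
        for r in cams.place_of(t,n)[:4]:
            p=np.array(r["location"]); print(n,t,p.round(4),round(r["conf"],2),"block y",((p[:2]-R)@[-.434,.901]).round(4))
E
```

```text
time_s: 11.9
eef_pos: [0.5196, 0.0695, 0.0449]
orientation: [0.598, -0.596, 0.381, -0.377]
wrist_force: [-7.3, 16.2, 3.3]
grip_width: -0.003
time_s: 12.7
eef_pos: [0.4608, 0.1996, 0.1673]
orientation: [0.599, -0.597, 0.377, -0.378]
wrist_force: [0.3, -0.2, 0.3]
grip_width: -0.005
scene retainer_tab [0.5204 0.0612 0.051 ] 0.93 block y 0.0715
scene retainer_tab [0.4617 0.0242 0.0315] 0.43 block y 0.0636
scene disc_center [ 0.4753 -0.2487  0.003 ] 0.7 block y -0.1882
scene disc_center [ 0.553  -0.0014  0.0295] 0.61 block y 0.0009
scene disc_center [ 0.5947 -0.2096  0.0071] 0.56 block y -0.2047
scene stem [0.4602 0.0243 0.0281] 0.45 block y 0.0644
scene stem [ 0.4098  0.4387 -0.0013] 0.45 block y 0.4596
top retainer_tab [0.5283 0.0554 0.0483] 0.85 block y 0.0628
top disc_center [ 0.555  -0.0037  0.0306] 0.55 block y -0.002
top disc_center [ 0.4779 -0.2501  0.006 ] 0.55 block y -0.1905
top union_nut [0.5953 0.0657 0.032 ] 0.44 block y 0.043
top union_nut [0.4659 0.0239 0.0305] 0.22 block y 0.0615
top stem [0.4611 0.023  0.0317] 0.42 block y 0.0628
top stem [ 0.5534 -0.0047  0.0181] 0.39 block y -0.0022
```

View pics/s6.png

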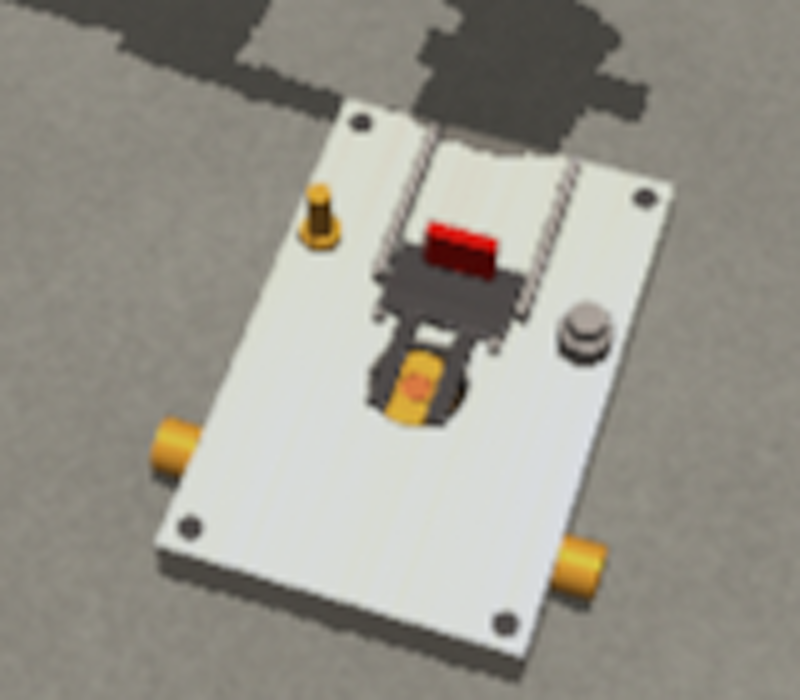

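The picture shows the plate against both stop pins (crop 378,312 and 493,348), with the prongs across the flat disc (417,385). The stem (320,220) and nut (585,330) are where they were. The tab face averages block y ≈ 67 mm (68 expected), and the force rose to 18 N without further motion.

```bash
python3 -c "
from rig import manip; print(manip.finish_job())"
```

```text
the job is handed in; nothing more can be done
None
```

The disc is seated flat in the recess and the fork is over it, against its stop. I handed the job in at about 13 s.

**What I did**
- I pushed the small brass disc, the one on the deck, across the recess edge with the fingertips opened 30 mm until it dropped in.
- I then pushed the red tab with shut fingers until the fork stopped, and backed the arm clear. Nothing was lifted.

**Last checks**
- **Disc:** the scene camera's depth showed it flat and 1 mm below the deck. I measured this before sliding the fork.
- **Retainer:** the push force rose to about 18 N with no further motion. The picture shows the plate against both stop pins and the prongs over the disc.
- **Bystanders:** the nut and stem did not move. I did not recheck the screwdriver, wrench, jar or bowl, but the arm never went near them at bench height.

**Disagreements**
- The two cameras' network readings of the tab face differed: 71.5 mm and 62.8 mm along the block's y, against 68 mm expected. I relied on the contact force, and on the tool position when it stopped, which matched the 68 mm expected.
- The top camera's depth fit of the deck was too poor to use, so the flatness check rests on the scene camera alone.

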